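# Raise a bench work rest to its second rung and prove the rung hooks

### The arm

A 6-joint arm with a two-finger parallel gripper is mounted at the origin on the work surface. World frame = base frame: x ahead of the robot, y to its left, z up, the work surface at z = 0. Lengths are in mm, angles in degrees, forces in N, time in s.
With the tool pointing down it reaches from about 275 to 850 mm from the base axis. Payload 5.2 kg.
Tool frame: the origin (TCP) lies between the finger pads; the fingertips stand 19 mm ahead of it and the grasp point (between the pads) is the TCP; y points along the fingers, z is the direction in which the jaws open and shut, and the axes are right-handed (so a half turn about y gives the same grasp; the last joint's range is limited). The gripper opens to 85 mm and grips with 20 to 120 N. Pads are 22 mm wide; open, the fingers measure 114 mm over their backs; the gripper's body (76 mm by 85 mm) begins 54 mm behind the grasp point. The pads swing forward as they close: fully open they stand 13 mm farther back than shut.
Start: joints at [59.313, 14.817, 87.949, -0, 77.235, -11.62], TCP at [179.658, 519.835, 250.31] pointing down, gripper open.
Joint ranges: [-179.93, 179.93], [-52.35, 119.4], [10.71, 147.94], [-69.91, 249.91], [12.55, 155.21], [-178.61, 178.61]. Speed limits (degrees/s): [147.25, 147.25, 180, 180, 180, 180].

### API

Orientations are given as a 3x3 rotation matrix whose columns are the frame's x, y, z axes.
In Python, from rig import * gives the robot as it stands. The module is installed in compiled form; this text tells all that it offers.
- The arm moves only by the shell command python3 -m handwheel 'ROWS' [OPENING] [FORCE]. ROWS is text: rows parted by semicolons, each of 6 numbers parted by spaces: the shift along the tool's x, y, z in cm, then the turn, a rotation vector about the tool's x, y, z in rad. A call has 1 to 12 rows; each row shifts and turns the commanded pose from where the row before left it, along the tool's axes as they then stand; what a row does not reach is not made up. A row lasts 1/8 s, in which the tool goes at most 62.5 mm and 10.7 degrees, less where a joint would pass 70% of its speed; a pose out of reach is approached as far as the arm can. A call is refused whole if a number of a shift passes 6.25 or a number of a turn 0.188, either way. A call with a gripper value outside its range is refused whole. OPENING is the opening, from -1 (shut) to 1 (fully open), set as the call begins (- or left out, the last holds). The fingers move at their own pace and stop on an object; FORCE is the grip in N (left out, the last holds). Time passes only in rows, so rows that do not move let the fingers close. It gives the time, the measured TCP pose, the force and the opening at its end, in the units of the state.
- get_state(): the state, without advancing time (a new reading comes with each control period).
- get_image(name): name is "side" or "top" or "wrist"; returns a dict with "color" (384x512x3 uint8, red, green, blue), "camera_matrix" (3x3 intrinsics, pixels), "xyz" and "attitude" of the camera in the world. Camera axes: x right, y up, looking along -z (the intrinsics and any distortion apply to the point x, -y, -z); pixel columns grow to the right and rows downward; lengths in mm; the calibration is good to about 2 mm. A picture is of the moment at which its call begins. There is no depth.
- close_job(): hands the job in, once; it reports no verdict.
The state is a dict: "time": time; "joints": joint angles; "qd": joint speeds; "joint_torque": joint torques, N m; "tool_pos": TCP position; "orientation": TCP orientation; "ft_force": force on the tool from outside, world axes, zero at the start; "wrist_torque": the same for the moment, N m; "opening": finger opening in mm.
Only numpy, scipy, OpenCV 4.12 (cv2) and the standard library are available. Lean on these libraries where they do the work, as an engineer would, in place of code of your own. Each camera call takes 0.05 s, during which the arm holds its last target.

### The job

Raise the work rest on the leather bench by its wooden bar until its red hooks have clicked past the second rung from the bottom, then lower it gently until both hooks sit on that rung. Before letting go, lean down on the bar with about 10 N for a second to prove that it is locked, then leave it standing there. Never let it drop or force it hard onto a rung, and leave the things around it where they are.

Things in the scene. Friction and masses are not known exactly. Their poses are not given: they have to be found in the camera images.
- stand: Lower frame of the work rest, fixed to the bench: dark steel foot plate 150 x 260 x 8 mm, two upright aluminium channels (30 x 24 mm, tops 187 mm above the bench) 184 mm apart along y. Origin: centre of the plate's underside, at bench height; z up, x square to the rungs. Three black rubber-sleeved rungs, 10 mm thick, join the channels along y, above the origin at x = 0.
- second_rung (a point): Nominal centre of the second rung, 110 mm above the bench; the first and third lie 54 mm below and above it. The rungs' ends are set in slots in the channels: the whole set stands anywhere up to 12 mm above or below nominal (spacing exact), so where the hooks will land must be felt. Rung and hooks hardly give (under 1 mm at 10 N): meet them slowly and press on in small steps.
- upper: Upper frame, a ladder section sliding straight up and down in guides on the stand; at the start fully down. Origin: centre of its wooden rest bar, which is its top and the grip: 24 mm (x) by 250 mm (y, along the rungs) by 30 mm high, free of parts at mid-length, axes as the stand's. Bar centre 20 mm to +x of the stand's origin and 205 mm above the bench when down; travel 140 mm.
- hook_pivot (a point): Pivot of the hooks at the foot of the upper frame, 170 mm below the bar's centre, 20 mm to +x of the rungs. Seated, the pivot is 7.5 mm above its rung's centre: on the second rung the bar's centre is then 287.5 mm above the bench, up to 12 mm more or less with the rung. Upper frame and hooks weigh 0.51 to 0.69 kg, slide with 1 N of friction and fall if let go.
- hooks (a joint): Two red rung hooks (gravity pawls) on one pivot rod, noses to -x over the rungs, weighted tail bar to +x. In rad: 0 = level on their stop; grows to 1.15 as a rung pushes the noses down on the way up. They slip off a rung 24 mm above where they seat on it (second rung: bar's centre 299 to 324 mm up), swing to 0 in 0.5 s, then can only come down and lock. 15 mm higher they meet the next rung.
- mug_mid (a point): White ceramic mug, 76 mm across, 90 mm high, loose on the bench; this point is its centre half-way up. Leave alone.
- bundle_mid (a point): Banded bundle of stiff brown leather blanks, 85 x 52 x 45 mm, loose on the bench; this point is its centre. Leave alone.
- jar_mid (a point): Closed amber glass jar with black lid, 70 mm across, 85 mm high, loose on the bench; this point is its centre half-way up. Leave alone.

How it is judged (in metres and radians):
On the way, in this order (a step that is already met when the one before it is completed fails the run):
1. the hooks have cleared the second rung and swung back level above it (z of upper in the frame of stand between 0.2965 and 0.345 m and value of joint hooks below 0.2 rad), for 0.05 s.
2. with the hooks down on the second rung the bar is pressed down, so that the hooks carry 10 N or more (the frame's weight and the press together) (z of upper in the frame of stand between 0.2735 and 0.3015 m and value of joint hooks below 0.15 rad and contact force between hooks and anything else above 10 N), for 0.4 s.
At the end, for the whole second after the job is handed in: The upper frame stands at rest on the second rung: bar's centre 273.5 to 301.5 mm above the bench, hooks level (under 0.15 rad) and carrying its weight (over 2 N), the robot clear of it (z of upper in the frame of stand between 0.2735 and 0.3015 m and value of joint hooks below 0.15 rad and contact force between hooks and anything else above 2 N and linear speed of upper below 0.01 m/s); the robot touches nothing.
It fails at once if the hooks are forced or slammed onto a rung with more than 30 N (contact force between hooks and anything else above 30 N).
It fails at once if the upper frame is let fall (moving faster than 0.2 m/s while nobody holds it) (linear speed of upper above 0.2 m/s and contact force between the fingers and upper below 0.5 N).
It fails at once if the mug, the bundle or the jar is moved more than 15 mm (distance of any of mug_mid, bundle_mid, jar_mid from where it was at the start of the episode above 0.015 m).
It also fails if it takes over 48 s, if anything falls off the work surface, if the arm or the gripper's body presses on something with over 40 N, if the wrist force passes 120 N, or if a joint passes its speed limit or range.

## Working session

There is one attempt and no reset: what is moved stays moved. The work goes in short steps, Python scripts to look and compute and a shell command to move; the robot and the scene stay as the last step left them, time stands still between calls to the robot, and variables do not carry over. Pictures are saved under pics/ and viewed, and the job is handed in when it is done.

```bash
mkdir -p pics; ls; python3 - <<'E'
from rig import *
import cv2, numpy as np
s=get_state()
for k,v in s.items(): print(k,np.round(v,3).tolist())
for n in ["side","top","wrist"]:
    i=get_image(n); cv2.imwrite(f"pics/{n}0.png",i["color"][:,:,::-1])
    print(n,np.round(i["camera_matrix"],1).tolist(),np.round(i["xyz"],1).tolist(),np.round(i["attitude"],4).tolist(),[k for k in i])
E
```

```text
pics
time 0.0
joints [59.315, 14.858, 88.011, -0.002, 77.233, -11.618]
qd [-0.058, -0.015, -0.062, -0.042, -0.014, 0.069]
joint_torque [0.001, -44.603, -29.058, -0.0, 0.012, 0.0]
tool_pos [179.395, 519.404, 249.482]
orientation [[0.945, -0.001, 0.327], [-0.327, -0.002, 0.945], [-0.0, -1.0, -0.002]]
ft_force [-0.916, 0.019, -0.34]
wrist_torque [-0.056, -0.035, -0.016]
opening 85.173
side [[498.7, 0.0, 260.7], [0.0, 498.7, 187.8], [0.0, 0.0, 1.0]] [370.8, -901.0, 934.7] [[0.9841, 0.1149, -0.1357], [-0.1778, 0.6411, -0.7466], [0.0012, 0.7588, 0.6514]] ['color', 'camera_matrix', 'xyz', 'attitude']
top [[470.5, 0.0, 263.1], [0.0, 470.5, 188.2], [0.0, 0.0, 1.0]] [429.4, 2.0, 1111.9] [[-0.0257, 0.9926, -0.119], [-0.9996, -0.0271, -0.0107], [-0.0139, 0.1187, 0.9928]] ['color', 'camera_matrix', 'xyz', 'attitude']
wrist [[310.3, 0.0, 252.2], [0.0, 310.3, 186.2], [0.0, 0.0, 1.0]] [113.1, 542.1, 373.0] [[0.3273, -0.91, -0.2547], [0.9449, 0.3149, 0.089], [-0.0008, -0.2698, 0.9629]] ['color', 'camera_matrix', 'xyz', 'attitude']
```

View pics/side0.png

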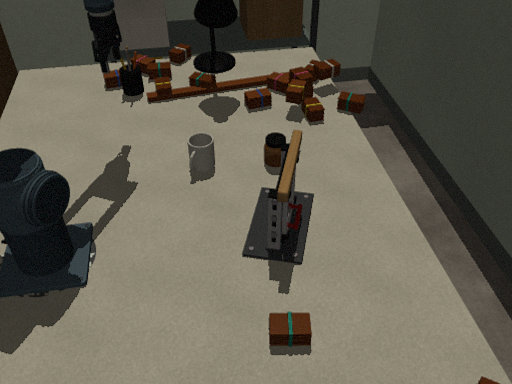

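View pics/top0.png

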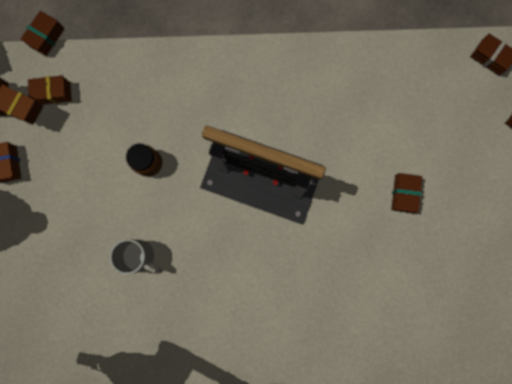

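The side view shows the stand at about (280,220), with the bar running from (296,135) to (287,195) and the mug at (201,155). The jar is at (275,150) and the bundle at (290,330). In the top view the bar runs from (204,132) to (324,171). Next I'll measure it.

```bash
cat > h.py <<'E'
from rig import *
import cv2, numpy as np
def ray(im,u,v):
    K=np.array(im["camera_matrix"]);d=np.linalg.inv(K)@[u,v,1]
    return np.array(im["xyz"]),np.array(im["attitude"])@[d[0],-d[1],-d[2]]
def onz(im,u,v,z):
    o,d=ray(im,u,v); return o+d*(z-o[2])/d[2]
def proj(im,p):
    c=np.array(im["attitude"]).T@(np.array(p)-im["xyz"]); q=np.array(im["camera_matrix"])@[c[0],-c[1],-c[2]]; return q[:2]/q[2]
E
python3 - <<'E'
from h import *
t=get_image("top"); s=get_image("side")
c=t["color"]; h=cv2.cvtColor(c,cv2.COLOR_RGB2HSV)
print(h[150,265],h[140,230],h[160,300],h[147,235])
m=((h[:,:,0]>8)&(h[:,:,0]<22)&(h[:,:,1]>90)&(h[:,:,2]>80)).astype(np.uint8); m[:,:195]=0;m[:,335:]=0;m[:120]=0;m[185:]=0
cs=max(cv2.findContours(m,0,1)[0],key=cv2.contourArea); r=cv2.minAreaRect(cs); print(r)
b=cv2.boxPoints(r)
for p in b: print(p, onz(t,*p,220)[:2].round(1))
x=cv2.resize(c[110:230,180:340],None,fx=5,fy=5,interpolation=cv2.INTER_CUBIC)[:,:,::-1].copy()
cv2.imwrite("pics/tc.png",x)
y=cv2.resize(s["color"][120:270,230:330],None,fx=4,fy=4,interpolation=cv2.INTER_CUBIC)[:,:,::-1].copy()
cv2.imwrite("pics/sc.png",y)
E
```

```text
[ 17 137 117] [ 17 139 123] [ 17 138 118] [ 17 140  89]
((263.3037109375, 151.12857055664062), (127.79574584960938, 11.746564865112305), 19.212671279907227)
[201.03198 135.6475 ] [642.  129.2]
[204.89746 124.55519] [663.8 121.4]
[325.57544 166.60963] [ 574.5 -109.2]
[321.70996 177.70195] [ 553.3 -101. ]
```

View pics/tc.png

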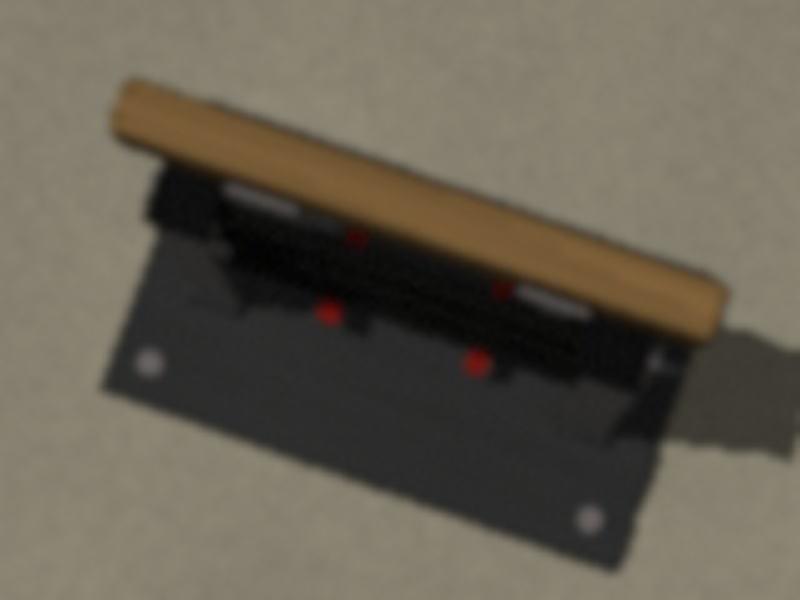

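View pics/sc.png

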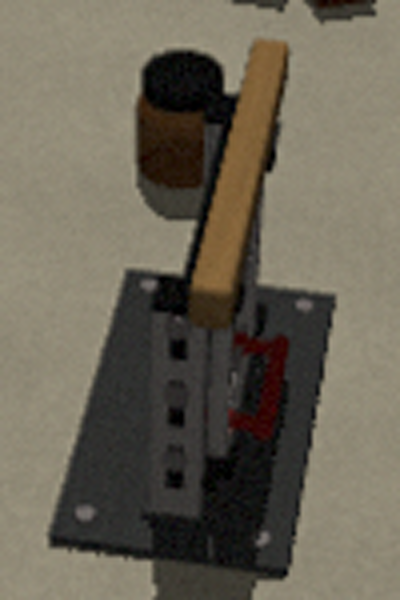

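```bash
python3 - <<'E'
from h import *
s=get_image("side"); t=get_image("top")
c=np.array([608.4,10.1]); yaw=np.deg2rad(-21.2)
X=np.array([np.cos(yaw),np.sin(yaw)]);Y=np.array([-X[1],X[0]])
o=c-20*X; print("stand",o)
def P(a,b,z): return [*(o+a*X+b*Y),z]
pts=[P(20+i*12,j*125,220) for i,j in((1,1),(1,-1),(-1,-1),(-1,1))]+[P(i*75,j*130,8) for i,j in((1,1),(1,-1),(-1,-1),(-1,1))]
for n,im,(x0,y0,x1,y1),f in(("s",s,(220,110,350,280),4.4 and 4),("t",t,(180,110,340,230),5)):
    g=cv2.resize(im["color"][y0:y1,x0:x1],None,fx=f,fy=f)[:,:,::-1].copy()
    for p in pts:
        q=proj(im,p); cv2.circle(g,(int((q[0]+.5-x0)*f),int((q[1]+.5-y0)*f)),3,(255,255,0),-1)
    # hook pivot etc
    cv2.imwrite(f"pics/ov_{n}.png",g if g.shape[0]<600 else cv2.resize(g,None,fx=.85,fy=.85))
st=get_state()
# desired tool orientation: y down, z along X (closing dir)
for sg in(1,-1):
    z=sg*np.r_[X,0];y=np.array([0,0,-1.]);x=np.cross(y,z);R=np.c_[x,y,z]
    R0=np.array(st["orientation"]); rv=cv2.Rodrigues(R0.T@R)[0].ravel(); print(sg,rv)
    print(R0.T@(np.r_[c,250]-st["tool_pos"])/10, R.round(3).tolist())
E
```

```text
stand [589.75352398  17.3324914 ]
1 [3.96640952e-04 1.60803983e+00 2.79779256e-04]
[ 5.71766230e+01  2.10099584e-02 -3.41608773e+01] [[-0.362, 0.0, 0.932], [-0.932, 0.0, -0.362], [-0.0, -1.0, 0.0]]
-1 [ 2.76946470e-04 -1.53355277e+00 -3.92624932e-04]
[ 5.71766230e+01  2.10099584e-02 -3.41608773e+01] [[0.362, 0.0, -0.932], [0.932, 0.0, 0.362], [0.0, -1.0, -0.0]]
```

View pics/ov_s.png

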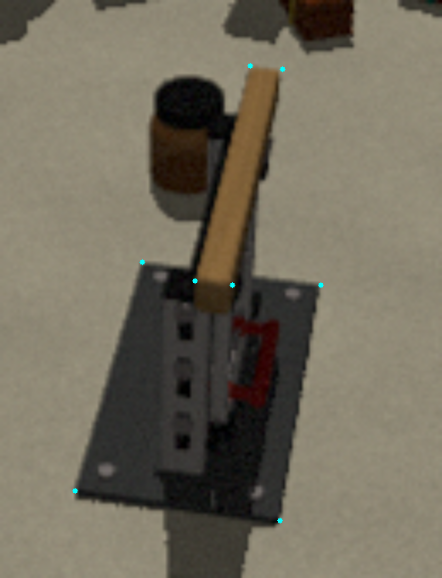

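View pics/ov_t.png

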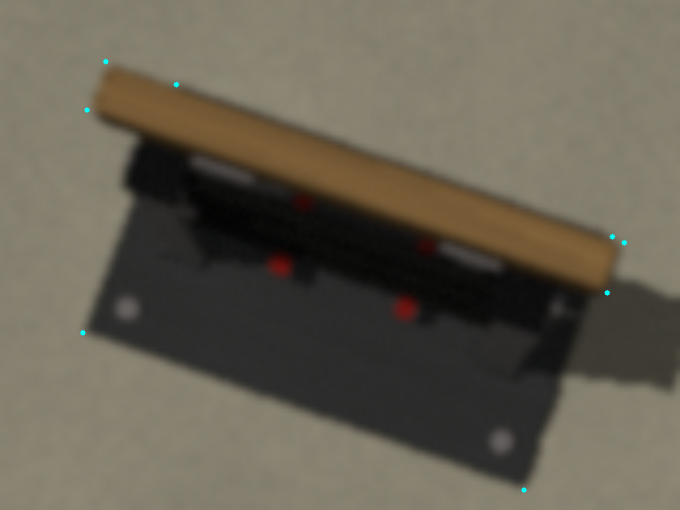

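```bash
python3 -m handwheel '4.765 -0.8 -2.847 0 0 0;4.765 -0.8 -2.847 0 0 0;4.765 -0.8 -2.847 0 0 0;4.765 -0.8 -2.847 0 0 0;4.765 -0.8 -2.847 0 0 0;4.765 -0.8 -2.847 0 0 0;4.765 -0.6 -2.847 0 0 0;4.765 0 -2.847 0 0 0;4.765 0 -2.847 0 0 0;4.765 0 -2.847 0 0 0;4.765 0 -2.847 0 0 0;4.765 0 -2.847 0 0 0' 1 60; python3 -m handwheel '0 0 0 0 0.1787 0;0 0 0 0 0.1787 0;0 0 0 0 0.1787 0;0 0 0 0 0.1787 0;0 0 0 0 0.1787 0;0 0 0 0 0.1787 0;0 0 0 0 0.1787 0;0 0 0 0 0.1787 0;0 0 0 0 0.1787 0;0 0 0 0 0 0'
cat > go.py <<'E'
from h import *
st=get_state(); c=np.array([608.4,10.1]); yaw=np.deg2rad(-21.2); X=np.array([np.cos(yaw),np.sin(yaw),0])
R0=np.array(st["orientation"]); y=np.array([0,0,-1.]);R=np.c_[np.cross(y,X),y,X]
print("pos",np.round(st["tool_pos"],1),"t",st["time"],"joints",np.round(st["joints"],1),"F",np.round(st["ft_force"],2),"open",round(float(st["opening"]),1))
print("turn",cv2.Rodrigues(R0.T@R)[0].ravel().round(4),"shift to z300 cm",(R0.T@(np.r_[c,300]-st["tool_pos"])/10).round(2))
E
python3 go.py
python3 - <<'E'
from h import *
for n in("wrist",):
    i=get_image(n); cv2.imwrite(f"pics/{n}1.png",i["color"][:,:,::-1])
E
```

```text
time: 1.85
tool_pos: [609.5, 8.6, 304.3]
orientation: [[0.945, 0.0, 0.327], [-0.327, 0.0, 0.945], [0.0, -1.0, 0.0]]
ft_force: [1.6, 0.4, -0.2]
opening: 85.7
time: 3.1
tool_pos: [608.4, 10.1, 304.2]
orientation: [[-0.36, -0.0, 0.933], [-0.933, 0.0, -0.36], [0.0, -1.0, -0.0]]
ft_force: [0.2, 0.1, 0.1]
opening: 85.6
pos [608.4  10.1 304.2] t 3.1 joints [-9.5 19.3 74.2 -0.  86.5 11.6] F [0.22 0.08 0.1 ] open 85.6
turn [0.0001 0.0013 0.    ] shift to z300 cm [ 0.01  0.42 -0.  ]
```

View pics/wrist1.png

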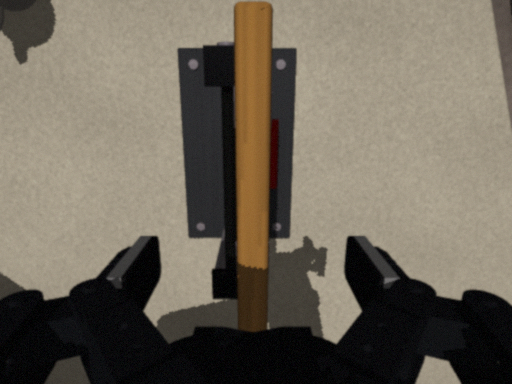

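The wrist view shows the bar at column ~252, midway between the fingers (158 and 347) and parallel to the pads. I'll go down and grip it.

```bash
python3 -m handwheel '0 2 0 0 0 0;0 2 0 0 0 0;0 2 0 0 0 0;0 1.6 0 0 0 0;0 1 0 0 0 0;0 0.6 0 0 0 0;0 0.4 0 0 0 0;0 0 0 0 0 0' ; python3 -m handwheel '0 0 0 0 0 0;0 0 0 0 0 0;0 0 0 0 0 0;0 0 0 0 0 0;0 0 0 0 0 0;0 0 0 0 0 0' -1 60; python3 go.py
python3 - <<'E'
from h import *
for n in("wrist",):
    i=get_image(n); cv2.imwrite(f"pics/{n}2.png",i["color"][:,:,::-1])
E
```

```text
time: 4.15
tool_pos: [608.6, 10.1, 208.4]
orientation: [[-0.362, 0.0, 0.932], [-0.932, -0.0, -0.362], [-0.0, -1.0, 0.0]]
ft_force: [-0.0, 0.3, -0.6]
opening: 85.5
time: 4.9
tool_pos: [608.5, 10.1, 208.6]
orientation: [[-0.362, 0.0, 0.932], [-0.932, -0.0, -0.362], [-0.0, -1.0, 0.0]]
ft_force: [-1.0, 0.2, 3.0]
opening: 23.0
pos [608.5  10.1 208.6] t 4.9 joints [-9.5 22.4 83.1 -0.  74.5 11.7] F [-1.01  0.16  3.04] open 23.0
turn [-0.0004 -0.0003 -0.0001] shift to z300 cm [ 0.01 -9.14 -0.01]
```

View pics/wrist2.png

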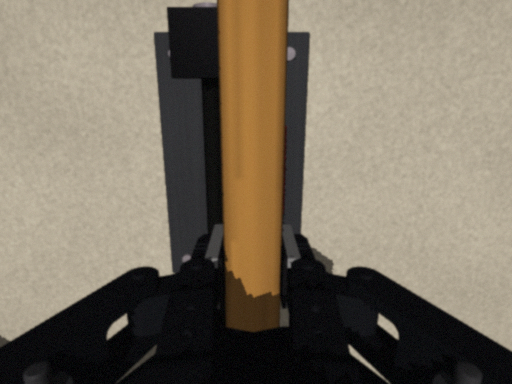

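```bash
python3 -m handwheel '0 -0.4 0 0 0 0;0 -0.5 0 0 0 0;0 0 0 0 0 0'|grep -E "tool_pos|force"; for i in 1; do python3 -m handwheel '0 -0.4 0 0 0 0;0 0 0 0 0 0'|grep -E "tool_pos|force"; done; python3 -m handwheel '0 -0.4 0 0 0 0;0 0 0 0 0 0'|grep -E "tool_pos|force|open"; python3 -m handwheel '0 -0.4 0 0 0 0;0 0 0 0 0 0'|grep -E "tool_pos|force|open"; python3 -m handwheel '0 -0.4 0 0 0 0;0 0 0 0 0 0'|grep -E "tool_pos|force|time"
```

```text
tool_pos: [608.5, 10.1, 217.2]
ft_force: [1.3, -0.4, -5.1]
tool_pos: [608.5, 10.1, 221.6]
ft_force: [2.7, 0.2, -5.9]
tool_pos: [608.5, 10.2, 225.7]
ft_force: [3.1, 0.9, -5.0]
opening: 23.0
tool_pos: [608.5, 10.1, 229.8]
ft_force: [2.4, -0.4, -5.8]
opening: 23.3
time: 6.32
tool_pos: [608.5, 10.1, 233.6]
ft_force: [3.5, 0.1, -5.9]
```

```bash
f(){ grep -E "tool_pos|force" | tr '\n' ' '; echo; }
python3 -m handwheel '0 -0.4 0 0 0 0;0 -0.4 0 0 0 0;0 -0.2 0 0 0 0;0 0 0 0 0 0'|f
python3 -m handwheel '0 -0.2 0 0 0 0;0 0 0 0 0 0'|f
python3 -m handwheel '0 -0.2 0 0 0 0;0 0 0 0 0 0'|f
python3 -m handwheel '0 -0.2 0 0 0 0;0 0 0 0 0 0'|f
python3 -m handwheel '0 -0.2 0 0 0 0;0 0 0 0 0 0'|f
python3 -m handwheel '0 -0.2 0 0 0 0;0 0 0 0 0 0'|f
python3 -m handwheel '0 -0.2 0 0 0 0;0 0 0 0 0 0'|f
python3 -m handwheel '0 -0.2 0 0 0 0;0 0 0 0 0 0'|f
python3 -m handwheel '0 -0.2 0 0 0 0;0 0 0 0 0 0'|f
python3 -m handwheel '0 -0.2 0 0 0 0;0 0 0 0 0 0'|f
python3 - <<'E'
from h import *
print(get_state()["time"])
i=get_image("side"); y=cv2.resize(i["color"][90:270,230:330],None,fx=4,fy=4,interpolation=cv2.INTER_CUBIC)[:600,:,::-1].copy()
cv2.imwrite("pics/s3.png",y)
E
```

```text
tool_pos: [608.5, 10.1, 243.7] ft_force: [3.4, 0.2, -5.5] 
tool_pos: [608.5, 10.1, 245.5] ft_force: [3.8, -0.7, -5.3] 
tool_pos: [608.5, 10.1, 247.6] ft_force: [3.5, 0.2, -6.5] 
tool_pos: [608.5, 10.2, 249.6] ft_force: [3.4, -0.3, -5.2] 
tool_pos: [608.5, 10.1, 251.6] ft_force: [3.8, -0.8, -6.6] 
tool_pos: [608.5, 10.1, 253.6] ft_force: [3.5, -1.2, -5.4] 
tool_pos: [608.5, 10.1, 255.6] ft_force: [3.9, -0.8, -5.6] 
tool_pos: [608.5, 10.1, 257.6] ft_force: [4.4, -0.3, -6.1] 
tool_pos: [608.5, 10.1, 259.6] ft_force: [3.1, -0.1, -4.2] 
tool_pos: [608.5, 10.1, 261.6] ft_force: [4.6, -0.7, -5.5] 
9.075
```

View pics/s3.png

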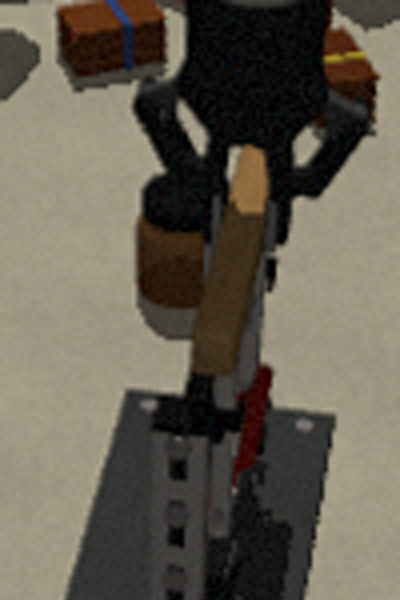

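Here the red tail bar is swung up on the first rung, at (258,410) in the crop. The force signal is too noisy to show the slip, so I'll follow the tail's red mask relative to the bar as well.

```bash
cat > red.py <<'E'
from h import *
st=get_state(); zt=st["tool_pos"][2]; i=get_image("side"); h=cv2.cvtColor(i["color"],cv2.COLOR_RGB2HSV).astype(int)
m=((h[...,0]<6)|(h[...,0]>174))&(h[...,1]>170)&(h[...,2]>45); m[:150]=0;m[260:]=0;m[:,:265]=0;m[:,325:]=0
v,u=np.nonzero(m)
yaw=np.deg2rad(-21.2);X=np.array([np.cos(yaw),np.sin(yaw),0]); p=np.array([608.4,10.1,zt-3.5-170])
q=proj(i,p)
print("t %.2f z %.1f Fz %.1f red n %d rel u %.1f..%.1f v mean %.1f"%(st["time"],zt,st["ft_force"][2],len(u),u.min()-q[0],u.max()-q[0],v.mean()-q[1]))
E
python3 red.py
python3 -m handwheel '0 -0.2 0 0 0 0;0 0 0 0 0 0'>/dev/null;python3 red.py
python3 -m handwheel '0 -0.2 0 0 0 0;0 0 0 0 0 0'>/dev/null;python3 red.py
python3 -m handwheel '0 -0.2 0 0 0 0;0 0 0 0 0 0'>/dev/null;python3 red.py
python3 -m handwheel '0 -0.2 0 0 0 0;0 0 0 0 0 0'>/dev/null;python3 red.py
python3 -m handwheel '0 -0.2 0 0 0 0;0 0 0 0 0 0'>/dev/null;python3 red.py
python3 -m handwheel '0 -0.2 0 0 0 0;0 0 0 0 0 0'>/dev/null;python3 red.py
python3 -m handwheel '0 -0.2 0 0 0 0;0 0 0 0 0 0'>/dev/null;python3 red.py
```

```text
t 9.12 z 261.6 Fz -5.0 red n 96 rel u -0.7..8.3 v mean -4.8
t 9.43 z 263.5 Fz -6.4 red n 97 rel u -0.7..8.3 v mean -5.5
t 9.72 z 265.5 Fz -6.6 red n 90 rel u -0.7..8.3 v mean -6.0
t 10.03 z 267.6 Fz -4.6 red n 100 rel u 0.3..8.3 v mean -6.0
t 10.32 z 269.5 Fz -5.8 red n 148 rel u -0.8..13.2 v mean 1.0
t 10.62 z 271.6 Fz -5.2 red n 137 rel u 0.2..13.2 v mean 1.1
t 10.93 z 273.6 Fz -5.4 red n 145 rel u -0.8..13.2 v mean 1.0
t 11.22 z 275.5 Fz -4.9 red n 141 rel u 0.1..13.1 v mean 1.1
```

The hooks slipped off the first rung at TCP z≈267–269. That puts the second-rung slip at ≈321–323, the third rung at ≈337 and the seat at ≈297.5. Next I'll raise to about 329.

```bash
python3 -m handwheel '0 -0.4 0 0 0 0;0 -0.5 0 0 0 0;0 -0.5 0 0 0 0;0 -0.5 0 0 0 0;0 -0.5 0 0 0 0;0 -0.5 0 0 0 0;0 -0.5 0 0 0 0;0 -0.4 0 0 0 0;0 -0.3 0 0 0 0;0 0 0 0 0 0'>/dev/null;python3 red.py
python3 -m handwheel '0 -0.2 0 0 0 0;0 0 0 0 0 0'>/dev/null;python3 red.py
python3 -m handwheel '0 -0.2 0 0 0 0;0 0 0 0 0 0'>/dev/null;python3 red.py
python3 -m handwheel '0 -0.2 0 0 0 0;0 0 0 0 0 0;0 0 0 0 0 0'>/dev/null;python3 red.py
python3 -m handwheel '0 -0.2 0 0 0 0;0 0 0 0 0 0;0 0 0 0 0 0'>/dev/null;python3 red.py
python3 -m handwheel '0 -0.2 0 0 0 0;0 0 0 0 0 0;0 0 0 0 0 0'>/dev/null;python3 red.py
python3 -m handwheel '0 -0.1 0 0 0 0;0 0 0 0 0 0;0 0 0 0 0 0;0 0 0 0 0 0'>/dev/null;python3 red.py
python3 - <<'E'
from h import *
i=get_image("side"); y=cv2.resize(i["color"][70:250,230:330],None,fx=3.3,fy=3.3,interpolation=cv2.INTER_CUBIC)[:600,:,::-1].copy()
cv2.imwrite("pics/s4.png",y)
E
```

```text
t 12.53 z 316.7 Fz -4.9 red n 88 rel u 0.5..8.5 v mean -7.5
t 12.82 z 318.3 Fz -5.5 red n 90 rel u 0.5..8.5 v mean -7.1
t 13.12 z 320.3 Fz -5.8 red n 91 rel u 0.4..8.4 v mean -6.7
t 13.55 z 322.3 Fz -5.7 red n 91 rel u -0.6..8.4 v mean -6.1
t 13.97 z 324.4 Fz -5.8 red n 126 rel u -14.6..13.4 v mean 0.4
t 14.40 z 326.3 Fz -5.6 red n 129 rel u -9.7..13.3 v mean 0.1
t 14.95 z 327.2 Fz -5.9 red n 133 rel u -9.7..13.3 v mean 0.5
```

View pics/s4.png

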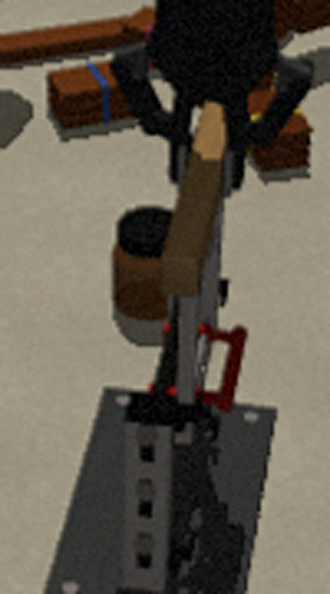

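The hooks are level, with the tail at crop (230,370) and the noses at (170,330) and (155,390), above the second rung. Now I'll lower gently and feel for the seat at around TCP z 299.

```bash
f(){ grep -E "tool_pos|force" | tr '\n' ' '; echo; }
python3 -m handwheel '0 0.3 0 0 0 0;0 0.4 0 0 0 0;0 0.4 0 0 0 0;0 0.4 0 0 0 0;0 0.3 0 0 0 0;0 0.2 0 0 0 0;0 0.2 0 0 0 0;0 0.1 0 0 0 0;0 0 0 0 0 0'|f
python3 -m handwheel '0 0.05 0 0 0 0;0 0.05 0 0 0 0;0 0 0 0 0 0'|f
python3 -m handwheel '0 0.05 0 0 0 0;0 0 0 0 0 0'|f
python3 -m handwheel '0 0.05 0 0 0 0;0 0 0 0 0 0'|f
python3 -m handwheel '0 0.05 0 0 0 0;0 0 0 0 0 0'|f
```

```text
tool_pos: [608.5, 10.1, 304.1] ft_force: [5.2, 0.0, -7.6] 
tool_pos: [608.5, 10.1, 303.3] ft_force: [5.2, -0.5, -6.1] 
tool_pos: [608.5, 10.2, 302.8] ft_force: [5.7, -0.5, -5.3] 
tool_pos: [608.5, 10.1, 302.3] ft_force: [4.2, -0.2, -4.8] 
tool_pos: [608.5, 10.1, 301.7] ft_force: [4.5, -0.2, -5.4]
```

```bash
f(){ grep -E "tool_pos|force" | tr '\n' ' '; echo; }
python3 -m handwheel '0 0.04 0 0 0 0;0 0 0 0 0 0'|f
python3 -m handwheel '0 0.04 0 0 0 0;0 0 0 0 0 0'|f
python3 -m handwheel '0 0.04 0 0 0 0;0 0 0 0 0 0'|f
python3 -m handwheel '0 0.04 0 0 0 0;0 0 0 0 0 0'|f
python3 -m handwheel '0 0.04 0 0 0 0;0 0 0 0 0 0'|f
```

```text
tool_pos: [608.5, 10.1, 301.3] ft_force: [5.2, -1.1, -4.9] 
tool_pos: [608.5, 10.1, 301.0] ft_force: [4.8, -0.3, -5.4] 
tool_pos: [608.5, 10.1, 300.5] ft_force: [4.4, -0.9, -6.2] 
tool_pos: [608.5, 10.2, 300.2] ft_force: [4.3, -1.6, -5.2] 
tool_pos: [608.5, 10.1, 300.0] ft_force: [4.7, -0.3, -2.9]
```

```bash
f(){ grep -E "tool_pos|force" | tr '\n' ' '; echo; }
python3 -m handwheel '0 0.02 0 0 0 0;0 0 0 0 0 0'|f
python3 -m handwheel '0 0.02 0 0 0 0;0 0 0 0 0 0'|f
python3 -m handwheel '0 0.02 0 0 0 0;0 0 0 0 0 0'|f
```

```text
tool_pos: [608.5, 10.1, 300.0] ft_force: [3.6, -1.0, -1.8] 
tool_pos: [608.5, 10.2, 299.9] ft_force: [3.6, -0.4, 1.0] 
tool_pos: [608.5, 10.1, 299.8] ft_force: [2.3, 0.2, 3.3]
```

```bash
f(){ grep -E "time|tool_pos|force" | tr '\n' ' '; echo; }
python3 -m handwheel '0 0.02 0 0 0 0;0 0 0 0 0 0'|f
python3 -m handwheel '0 0.02 0 0 0 0;0 0 0 0 0 0'|f
python3 -m handwheel '0 0.01 0 0 0 0;0 0 0 0 0 0'|f
```

```text
time: 19.55 tool_pos: [608.5, 10.2, 299.8] ft_force: [2.3, 0.7, 4.5] 
time: 19.8 tool_pos: [608.5, 10.1, 299.8] ft_force: [1.7, 0.0, 6.2] 
time: 20.05 tool_pos: [608.5, 10.1, 299.8] ft_force: [1.8, 0.4, 6.2]
```

```bash
f(){ grep -E "time|tool_pos|force" | tr '\n' ' '; echo; }
python3 -m handwheel '0 0.02 0 0 0 0;0 0 0 0 0 0'|f
python3 -m handwheel '0 0.01 0 0 0 0;0 0 0 0 0 0'|f
python3 -m handwheel '0 0.01 0 0 0 0;0 0 0 0 0 0'|f; python3 red.py
```

```text
time: 20.3 tool_pos: [608.5, 10.1, 299.8] ft_force: [0.7, 0.6, 7.7] 
time: 20.55 tool_pos: [608.5, 10.1, 299.8] ft_force: [0.4, 0.2, 7.1] 
time: 20.8 tool_pos: [608.5, 10.1, 299.7] ft_force: [0.7, -0.9, 9.0] 
t 20.80 z 299.7 Fz 9.0 red n 135 rel u -7.2..13.8 v mean 0.7
```

```bash
f(){ grep -E "time|tool_pos|force" | tr '\n' ' '; echo; }
python3 -m handwheel '0 0.01 0 0 0 0;0 0 0 0 0 0;0 0 0 0 0 0;0 0 0 0 0 0;0 0 0 0 0 0'|f
python3 -m handwheel '0 0 0 0 0 0;0 0 0 0 0 0;0 0 0 0 0 0;0 0 0 0 0 0'|f
python3 -m handwheel '0 0 0 0 0 0;0 0 0 0 0 0;0 0 0 0 0 0;0 0 0 0 0 0'|f
```

```text
time: 21.48 tool_pos: [608.5, 10.1, 299.7] ft_force: [0.4, -0.3, 8.5] 
time: 21.98 tool_pos: [608.5, 10.1, 299.7] ft_force: [0.9, -0.1, 9.2] 
time: 22.48 tool_pos: [608.5, 10.2, 299.7] ft_force: [0.6, -0.4, 8.4]
```

```bash
f(){ grep -E "time|tool_pos|force|open" | tr '\n' ' '; echo; }
python3 -m handwheel '0 0.02 0 0 0 0;0 0 0 0 0 0;0 0 0 0 0 0;0 0 0 0 0 0;0 0 0 0 0 0'|f
python3 -m handwheel '0 0 0 0 0 0;0 0 0 0 0 0;0 0 0 0 0 0;0 0 0 0 0 0;0 0 0 0 0 0'|f
python3 -m handwheel '0 -0.03 0 0 0 0;0 -0.03 0 0 0 0;0 -0.02 0 0 0 0;0 0 0 0 0 0;0 0 0 0 0 0'|f; python3 red.py
```

```text
time: 23.1 tool_pos: [608.5, 10.1, 299.7] ft_force: [-0.0, -0.2, 10.3] opening: 22.9 
time: 23.72 tool_pos: [608.5, 10.1, 299.7] ft_force: [0.6, -0.6, 9.5] opening: 23.2 
time: 24.35 tool_pos: [608.5, 10.1, 299.8] ft_force: [1.3, 0.1, 6.2] opening: 23.1 
t 24.35 z 299.8 Fz 6.2 red n 140 rel u -7.2..13.8 v mean 1.0
```

```bash
f(){ grep -E "time|tool_pos|force|open" | tr '\n' ' '; echo; }
python3 -m handwheel '0 -0.03 0 0 0 0;0 -0.02 0 0 0 0;0 0 0 0 0 0'|f
python3 -m handwheel '0 0 0 0 0 0;0 0 0 0 0 0;0 0 0 0 0 0;0 0 0 0 0 0;0 0 0 0 0 0;0 0 0 0 0 0;0 0 0 0 0 0;0 0 0 0 0 0' 1 |f
```

```text
time: 24.78 tool_pos: [608.5, 10.2, 299.8] ft_force: [1.3, 0.0, 5.2] opening: 23.2 
time: 25.78 tool_pos: [608.5, 10.1, 299.3] ft_force: [-0.7, 0.4, -0.4] opening: 85.5
```

```bash
f(){ grep -E "time|tool_pos|force|open" | tr '\n' ' '; echo; }
python3 -m handwheel '0 -0.5 0 0 0 0;0 -1.5 0 0 0 0;0 -2 0 0 0 0;0 -2 0 0 0 0;0 -2 0 0 0 0;0 -1.5 0 0 0 0;0 -0.5 0 0 0 0;0 0 0 0 0 0;0 0 0 0 0 0' |f
python3 - <<'E'
from h import *
for n in("side","wrist","top"):
    i=get_image(n);c=i["color"]
    if n=="side": c=cv2.resize(c[60:260,180:350],None,fx=3,fy=3,interpolation=cv2.INTER_CUBIC)
    cv2.imwrite(f"pics/{n}9.png",c[:,:,::-1])
E
```

```text
time: 26.9 tool_pos: [608.3, 10.2, 398.4] ft_force: [-0.7, -0.7, -0.2] opening: 85.4
```

View pics/side9.png

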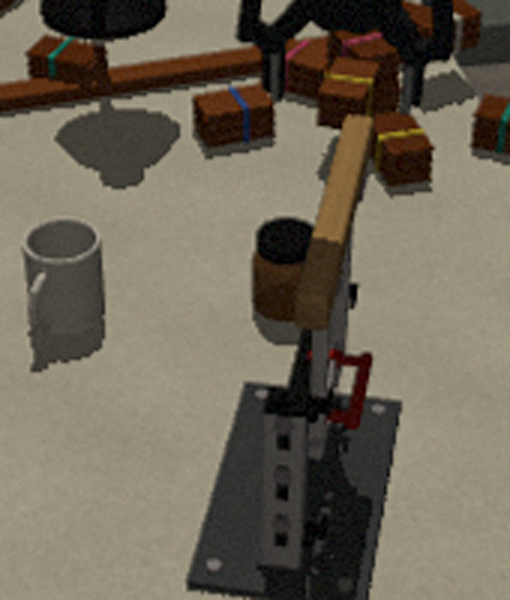

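View pics/wrist9.png

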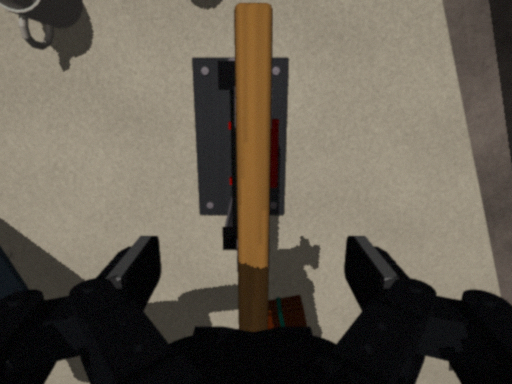

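The bar stands raised, with the tail bar level at crop (355,390). The jar (285,270) and mug (65,280) haven't moved. The gripper is well above the bar and reads no load.

```bash
python3 red.py; python3 -c "
from rig import *
close_job(); print(get_state()['time'])"
```

```text
t 27.05 z 398.6 Fz -0.9 red n 127 rel u -8.9..11.1 v mean 32.3
the job is handed in; nothing more can be done
the job is handed in; nothing more can be done
```

The work rest is standing locked on the second rung, and I handed the job in at about 27 s of the 48 s allowed.

- **Raising:** I gripped the bar at mid-length. The camera showed the hooks slip off the first rung at TCP heights of about 267–269 mm and off the second at about 322–324 mm. They then swung back level.
- **Lowering and pressing:** The hooks met the second rung in sub-millimetre steps at a TCP height of 300 mm, which puts the bar's centre at about 296 mm. I held a press of about 8.5–10 N for about 3 s. With the frame's weight, the hooks carried roughly 15 N, half the 30 N limit.
- **Letting go:** The gripper was still pressing down with about 5 N when I opened it; I had meant to unload to zero first. I then lifted the arm 100 mm clear.

**Last checks:** The pictures show the bar up, the tail bar level, and the mug and jar not visibly moved. The bundle shows only partly in the wrist view, so I checked it less closely. The gripper read no load.

**Less certain:** The force readings varied by about 1 N and did not show the hooks slipping, so I judged both slips from the camera. I estimated the bar's final height from the arm's position rather than measuring it after letting go.

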